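# Gem tester held square on a stone in a ball vise

### The job

Draw the black gem tester out of the wooden tool block and test the big violet stone clamped in the tilted ball vise: bring the tester's pin onto the middle of the stone's flat top facet, with the tester square to that facet, and press lightly so that the sprung pin is pushed part of the way in but not right home. Finish while holding it there, still gripped and reading. Do not press hard on the stone or shift the vise, and leave the other things on the bench where they are.

Things in the scene. Friction and masses are not known exactly. Their poses are not given: they have to be found in the camera images.
- tester: Gem tester: a round pen, about 70 g, standing pin down in any one of the block's wells. Origin: on its axis, underside of the grey collar (27 mm wide, 6 mm high) that rests on the block's top. Own z runs up the pen. Black handle, 20 mm diameter, from 6 to 92 mm above the origin: grip it from above, any yaw. Below the collar: barrel 18.6 mm wide, tapering from 46 mm to the nose at 64 mm below the origin
- tester_tip (a point): The end of the tester's brass pin (2.5 mm thick), on the pen's axis 72 mm below the tester's origin when the pin is fully out; it moves in with the pin. It is the point that must touch the stone
- probe_pin (a joint): How far the sprung pin is pushed into the tester, m: 0 fully out, 0.005 fully home. The spring gives 0.5 N at 0 and 0.5 N more for each further mm (3 N when home)
- tool_block: Fixed wooden block, 80 (own x) x 200 (own y) x 80 mm high, origin at the centre of its underside. Three wells, 21 mm wide, 76 mm deep, at own y -60, 0, +60 mm, holding tester, red brush and wooden-knobbed pusher in varying order. The tester's pin is clear after 72 mm of lift; its neighbours stand at most 55 mm above the block
- vise: Engraver's ball vise, fixed: black rubber ring base of 100 mm diameter, origin at the centre of its underside. A steel ball (76 mm wide, centre 44 mm above the origin) carries a round head, 74 mm wide, with two flat steel jaws that clamp a gold ring with the violet stone. The head leans to the vise's own -x (roughly towards the robot)
- vise_head (a joint): Lean of the ball and head towards the vise's own -x, rad: 0 level, drawn between 0.2 and 0.4. It is stiff and must stay as it is
- stone_table (a point): Centre of the flat top facet of the violet octagonal stone; stone 24 mm across, facet (lighter violet) 16 mm across. Own z: the facet's normal, out of the stone. The jaws' flat tops are parallel to the facet, 17 mm below it. The point lies 65 mm from the ball's centre along the normal, about 105 mm above the bench. Rigid
- brush: Red-handled brass brush in a well of the tool block, standing 55 mm above the block; bystander. Origin on its axis at the block's top
- pusher: Bezel pusher with a dark wooden knob 33 mm wide in a well of the tool block, standing 45 mm above the block; bystander. Origin on its axis at the block's top
- parts_tray: Shallow steel tray 90 x 130 x 16 mm beyond the work area; bystander. Origin under its centre
- blue_ring: Gold ring with a blue stone lying in the tray, 30 mm long; bystander
- loupe: Folding loupe, 52 x 21 x 18 mm, lying towards the left; bystander
- bench_block: Steel bench block, 65 x 65 x 20 mm; bystander. Origin under its centre
- tweezers: Steel tweezers, 136 mm long, lying on the bench; bystander
- flux_jar: Amber jar with black cap, 48 mm wide, 55 mm high; bystander. Origin under its centre
Things that resemble listed ones, but are neither listed nor needed, are in the scene too. Of the things that look like the tester, the largest one is meant. What is shaped like the tool_block but orange is not meant.

How it is judged:
By the outcome, as a careful person would: the job done as asked, in the order asked, and still so for the second after the job is handed in, while the arm keeps its last pose, push and grip.
It also fails if it takes over 42 s, if anything falls off the work surface, if the arm or the gripper's body presses on something with over 40 N, if the wrist force passes 120 N, or if a joint passes its speed limit or range.

### The arm

A 6-joint arm with a two-finger parallel gripper is mounted at the origin on the work surface. World frame = base frame: x ahead of the robot, y to its left, z up, the work surface at z = 0. Lengths are in m, angles in rad, forces in N, time in s.
With the tool pointing down it reaches from about 0.25 to 0.775 m from the base axis. Payload 4 kg.
Tool frame: the origin (TCP) lies at the very end of the fingers, on their centre line; the grasp point (between the pads) lies 19 mm behind it; y points along the fingers, x is the direction in which the jaws open and shut, and the axes are right-handed (so a half turn about y gives the same grasp; the last joint's range is limited). The gripper opens to 94 mm and grips with 3 to 60 N. Pads are 16 mm wide; open, the fingers measure 119 mm over their backs; the gripper's body (75 mm by 177 mm) begins 78 mm behind the grasp point.
Start: joints at [1.244, 0.087, 1.371, -0, 1.684, -0.103], TCP at [0.122, 0.536, 0.167] pointing down, gripper open.
Joint ranges: [-3.1, 3.1], [-0.76, 2.03], [0.27, 2.55], [-1.08, 4.22], [0.17, 2.65], [-2.57, 2.57]. Speed limits (rad/s): [2.79, 2.79, 3.14, 3.14, 3.14, 3.14].

### API

Orientations are given as [roll, pitch, yaw] about the fixed x, y, z axes, in that order (R = Rz(yaw) Ry(pitch) Rx(roll)).
In Python, from bench import robot gives the robot as it stands.
- The arm moves only by the shell command python3 -m handwheel 'ROWS' [OPENING]. ROWS is JSON, a list of rows, each an object with "delta_pos": the shift along the tool's x, y, z in mm, a list of three; "yaw": the turn about the tool's y in rad. A call has 1 to 12 rows; each row is the pose to reach, as a shift and turn from the pose commanded when the call began, along the tool's axes at that moment; what a row does not reach only later rows make up. A row lasts 1/10 s, in which the tool goes at most 50 mm and 8.59 degrees, less where a joint would pass 70% of its speed; a pose out of reach is approached as far as the arm can. A call with a gripper value outside its range is refused whole. OPENING is the closure in counts, from 0 (fully open) to 255 (shut), set as the call begins (- or left out, the last holds). The fingers move at their own pace and stop on an object; the grip force is fixed at half the most. Time passes only in rows, so rows that repeat a pose let the fingers close. It gives the time, the measured TCP pose, the force and the opening at its end, in the units of the state.
- robot.get_obs(): the state, without advancing time (a new reading comes with each control period).
- robot.snapshot(name): name is "scene" or "side" or "wrist"; returns a dict with "image" (384x512x3 uint8, red, green, blue), "fx", "fy", "cx", "cy" (pixels), "rvec" (rotation vector, rad) and "tvec" (3), from world to camera coordinates, as OpenCV has them. Camera axes: x right, y down, z forward; pixel columns grow to the right and rows downward; lengths in m; the calibration is good to about 2 mm. A picture is of the moment at which its call begins. There is no depth.
- robot.close_job(): hands the job in, once; it reports no verdict.
The state is a dict: "time": time; "joint_positions": joint angles; "qvel": joint speeds; "joint_torque": joint torques, N m; "tool_pos": TCP position; "ee_rot": TCP orientation; "wrist_force": force on the tool from outside, world axes, zero at the start; "wrist_torque": the same for the moment, N m; "width": finger opening in m.
Only numpy, scipy, OpenCV 4.12 (cv2) and the standard library are available. Lean on these libraries where they do the work, as an engineer would, in place of code of your own. Each camera call takes 0.05 s, during which the arm holds its last target.

## Working session

There is one attempt and no reset: what is moved stays moved. The work goes in short steps, Python scripts to look and compute and a shell command to move; the robot and the scene stay as the last step left them, time stands still between calls to the robot, and variables do not carry over. Pictures are saved under pics/ and viewed, and the job is handed in when it is done.

```bash
ls; mkdir -p pics; python3 - <<'E'
from bench import robot
import cv2
print(robot.get_obs())
for n in ["scene","side","wrist"]:
    s=robot.snapshot(n); cv2.imwrite(f"pics/{n}0.png",cv2.cvtColor(s["image"],cv2.COLOR_RGB2BGR))
    print(n,s["fx"],s["fy"],s["cx"],s["cy"],s["rvec"],s["tvec"])
E
```

```text
pics
{'time': 0.0, 'joint_positions': array([ 1.24389598e+00,  8.79306736e-02,  1.37221620e+00,  4.55372488e-06,
        1.68358664e+00, -1.03107396e-01]), 'qvel': array([-0.00110369,  0.0007768 , -0.00091343,  0.00055573, -0.00329456,
       -0.00168737]), 'joint_torque': array([ 2.15190698e-04, -3.40164328e+01, -3.02431297e+01,  7.18736742e-02,
        3.27669620e-02, -1.59049328e-04]), 'tool_pos': array([0.12186926, 0.53569676, 0.16613686]), 'ee_rot': array([-1.57057148,  0.00212902,  1.34700412]), 'wrist_force': array([-0.34641903, -0.10036101, -0.03952769]), 'wrist_torque': array([-0.01116849, -0.02942371, -0.0111829 ]), 'width': 0.09406838184699723}
scene 413.08445822816924 413.08445822816924 258.09876654793095 191.15253433130061 [ 1.56685302  2.07886263 -0.7957215 ] [ 0.14594888 -0.35532505  1.62237216]
side 403.82096606261115 403.82096606261115 255.17918551771444 192.64481631468664 [ 2.08562682 -0.68730543  0.3894883 ] [-0.48923273  0.26147033  0.99857211]
wrist 299.69027707649974 299.69027707649974 256.6983430769797 190.8387443898146 [-2.2832807  -1.82471807 -0.24119858] [-0.54904965 -0.02847046  0.39189781]
```

View pics/scene0.png

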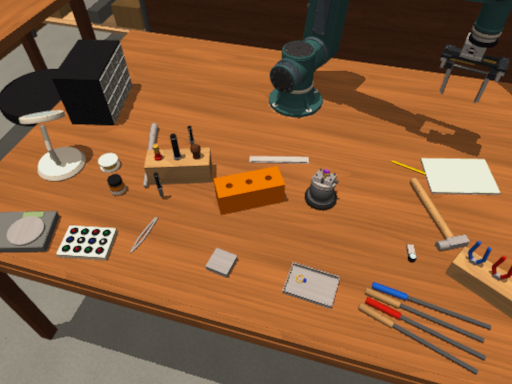

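View pics/side0.png

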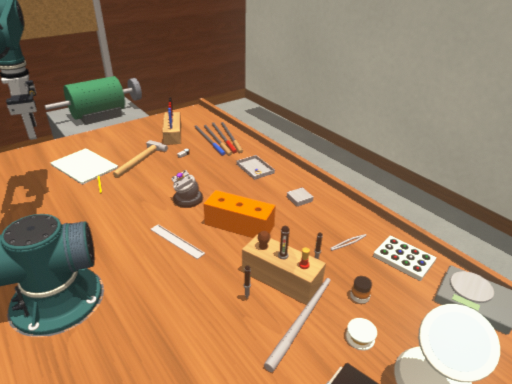

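View pics/wrist0.png

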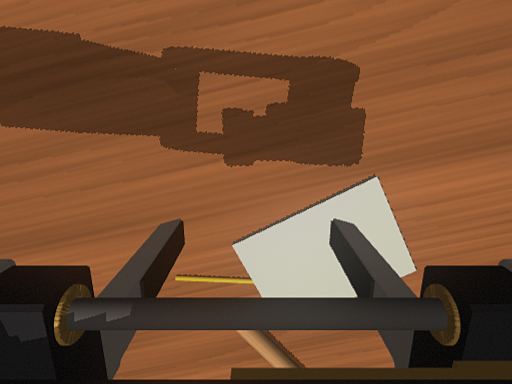

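The scene view shows the wooden block at about (178,165) and the orange one at (250,190), which isn't meant. The vise is at (322,190). There are three tester-like pens: A in the block at scene (175,146) / side (284,242), B at scene (191,134) / side (247,280), and C at scene (158,185) / side (319,245). A stands in the wooden block and looks the largest. I'll enlarge both views to confirm.

```bash
python3 - <<'E'
import cv2,numpy as np
a=cv2.imread("pics/scene0.png")[115:215,130:230];b=cv2.imread("pics/side0.png")[220:310,225:335]
a=cv2.resize(a,(400,400),interpolation=cv2.INTER_CUBIC);b=cv2.resize(b,(400,327),interpolation=cv2.INTER_CUBIC)
c=np.zeros((400,800,3),np.uint8);c[:,:400]=a;c[:327,400:]=b
cv2.imwrite("pics/crop0.png",c)
a=cv2.imread("pics/scene0.png")[160:215,295:350];b=cv2.imread("pics/side0.png")[165:215,160:215]
c=np.hstack([cv2.resize(a,(400,400),interpolation=cv2.INTER_CUBIC),cv2.resize(b,(400,400),interpolation=cv2.INTER_CUBIC)])
cv2.imwrite("pics/crop1.png",c)
E
```

```text
(no output)
```

View pics/crop0.png

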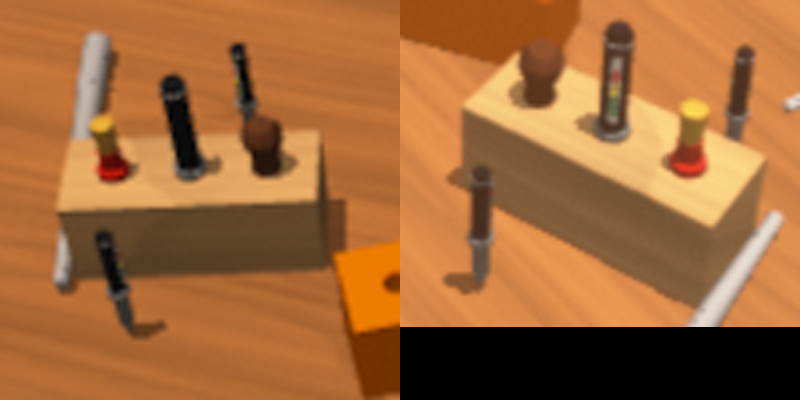

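View pics/crop1.png

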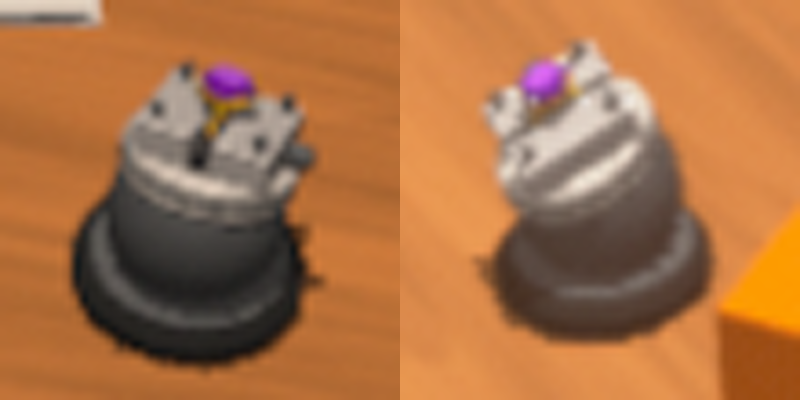

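A is clearly the largest and stands in the wooden block, between the pusher and the brush; B and C are small and stand loose on the bench. Next I'll triangulate the tester, the vise and the stone.

```bash
cat > h.py <<'E'
import numpy as np,cv2,pickle
from scipy.spatial.transform import Rotation as Ro
from scipy.optimize import least_squares
def cam(s):
    R=cv2.Rodrigues(np.array(s["rvec"],float))[0];t=np.array(s["tvec"],float)
    K=np.array([[s["fx"],0,s["cx"]],[0,s["fy"],s["cy"]],[0,0,1.]])
    return K,R,t
def proj(s,P):
    K,R,t=cam(s);q=(R@np.atleast_2d(P).T).T+t;q=q@K.T
    return q[:,:2]/q[:,2:]
def ray(s,uv):
    K,R,t=cam(s);d=R.T@np.linalg.solve(K,[uv[0],uv[1],1.]);return -R.T@t,d/np.linalg.norm(d)
def onz(s,uv,z):
    c,d=ray(s,uv);return c+d*(z-c[2])/d[2]
def tri(pairs):
    P0=np.array([.45,0,.1])
    r=least_squares(lambda P:np.concatenate([proj(s,P)[0]-uv for s,uv in pairs]),P0)
    return r.x,r.fun.round(2)
def load(n):return pickle.load(open(f"pics/{n}.pkl","rb"))
def shot(robot,n,name):
    s=robot.snapshot(n);s={k:np.array(v) for k,v in s.items()};pickle.dump(s,open(f"pics/{name}.pkl","wb"))
    cv2.imwrite(f"pics/{name}.png",cv2.cvtColor(s["image"],cv2.COLOR_RGB2BGR));return s
E
python3 - <<'E'
from h import *
from bench import robot
S=shot(robot,"scene","sceneA");D=shot(robot,"side","sideA");W=shot(robot,"wrist","wristA")
o=robot.get_obs()
for n,s in (("scene",S),("side",D),("wrist",W)):
    K,R,t=cam(s);print(n,"pos",-R.T@t,"fwd",R[2])
T=Ro.from_euler("xyz",o["ee_rot"]).as_matrix();K,R,t=cam(W)
print("wrist in tool",T.T@(-R.T@t-o["tool_pos"]),"axes rows x,y,z in tool\n",(R@T).round(3))
print("collar",tri([(S,(177.2,157.5)),(D,(283.3,255.8))]))
print("top",tri([(S,(173.2,135.7)),(D,(285.2,228.3))]))
print("block corners",[onz(S,p,.08).round(3) for p in [(145,167.5),(211.3,167),(210,148),(147.5,150)]])
st=(295+230/400*55,160+78/400*55);sd=(160+(545-400)/400*55,165+80/400*50)
print("stone",tri([(S,st),(D,sd)]))
print("base",onz(S,(321,197),0.01),onz(D,(187.5,197),0.01))
E
```

```text
scene pos [1.32424334 0.24447755 0.98298459] fwd [-0.63297578 -0.1926917  -0.74980769]
side pos [-0.03054543 -0.82612514  0.78831839] fwd [ 0.50694056  0.65230073 -0.56348471]
wrist pos [0.04786453 0.55309692 0.38483783] fwd [ 0.25594304 -0.05928745 -0.9648721 ]
wrist in tool [-2.41737824e-05 -2.17947851e-01  7.60927902e-02] axes rows x,y,z in tool
 [[ 1.     0.001  0.001]
 [ 0.001 -0.263 -0.965]
 [-0.     0.965 -0.263]]
collar (array([ 0.49420753, -0.27335296,  0.07885926]), array([-0.07,  0.03, -0.06, -0.02]))
top (array([ 0.49369084, -0.27206098,  0.16849961]), array([-0.34,  0.15, -0.29, -0.08]))
block corners [array([ 0.563, -0.351,  0.08 ]), array([ 0.506, -0.154,  0.08 ]), array([ 0.426, -0.188,  0.08 ]), array([ 0.489, -0.379,  0.08 ])]
stone (array([0.45031068, 0.19024434, 0.10237638]), array([-0.46,  0.38, -0.54, -0.35]))
base [0.47342903 0.1886881  0.01      ] [0.46930374 0.18561372 0.01      ]
```

Tester: (0.494, -0.273), collar at z≈0.079 and top at 0.168, against the expected 0.08 and 0.17. Stone: (0.450, 0.190, 0.102), against about 0.105. I'll move the wrist camera over the vise on the way to refine the stone and its normal.

```bash
cat >> h.py <<'E'
def delta(o,target,yaw=None):
    # commanded pose ~ measured pose ; tool kept pointing down
    T=Ro.from_euler("xyz",o["ee_rot"]).as_matrix()
    d=T.T@(np.array(target)-o["tool_pos"])*1000
    y=None if yaw is None else -(yaw-o["ee_rot"][2])
    return d.round(1),y
E
python3 - <<'E'
from h import *
from bench import robot
print(delta(robot.get_obs(),[.45,.19,.23],1.5))
E
```

```text
(array([-264.7,  -62.9, -396.6]), np.float64(-0.15299979677464548))
```

```bash
python3 -m handwheel '[{"delta_pos":[0,-50,0],"yaw":0},{"delta_pos":[-265,-63,-397],"yaw":-0.153},{"delta_pos":[-265,-63,-397],"yaw":-0.153},{"delta_pos":[-265,-63,-397],"yaw":-0.153},{"delta_pos":[-265,-63,-397],"yaw":-0.153},{"delta_pos":[-265,-63,-397],"yaw":-0.153},{"delta_pos":[-265,-63,-397],"yaw":-0.153},{"delta_pos":[-265,-63,-397],"yaw":-0.153},{"delta_pos":[-265,-63,-397],"yaw":-0.153},{"delta_pos":[-265,-63,-397],"yaw":-0.153},{"delta_pos":[-265,-63,-397],"yaw":-0.153},{"delta_pos":[-265,-63,-397],"yaw":-0.153}]' 0
python3 - <<'E'
from h import *
from bench import robot
W=shot(robot,"wrist","wristB");print(robot.get_obs()["tool_pos"],robot.get_obs()["ee_rot"])
print(proj(W,[[.45,.19,.102],[.471,.187,.0]]))
E
```

```text
time: 1.5
tool_pos: [0.4524, 0.1868, 0.2296]
ee_rot: [-1.57, 0.001, 1.494]
wrist_force: [-1.1, -0.6, -0.4]
width: 0.0942
[0.45106493 0.18854217 0.22982374] [-1.56969130e+00 -9.80864645e-06  1.49639461e+00]
[[259.42453533 173.90021781]
 [257.98834418 173.58983099]]
```

View pics/wristB.png

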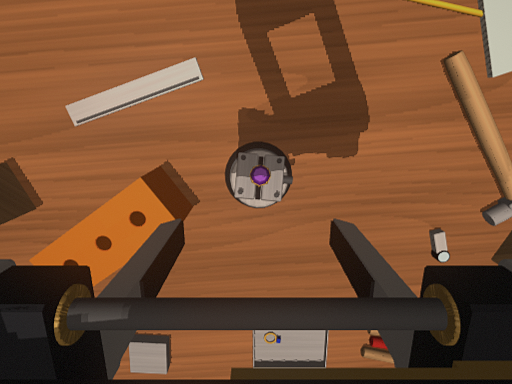

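The wrist view shows the stone at about (260,175) and the vise ring centred near (258,176). I'll enlarge it here and take a second view while heading for the block.

```bash
python3 - <<'E'
from h import *
from bench import robot
print(delta(robot.get_obs(),[.47,.05,.25],1.5), delta(robot.get_obs(),[.494,-.273,.25],1.5))
E
python3 -m handwheel '[{"delta_pos":[-50,-10,-8],"yaw":0},{"delta_pos":[-100,-20,-16],"yaw":0},{"delta_pos":[-137,-20,-29],"yaw":0},{"delta_pos":[-137,-20,-29],"yaw":0},{"delta_pos":[-137,-20,-29],"yaw":0},{"delta_pos":[-137,-20,-29],"yaw":0}]'
python3 - <<'E'
from h import *
from bench import robot
W=shot(robot,"wrist","wristC");print(robot.get_obs()["tool_pos"],robot.get_obs()["ee_rot"])
p=proj(W,[[.45,.19,.102]])[0];print(p)
a=cv2.imread("pics/wristB.png")[135:215,218:298];u,v=p.astype(int)
print(u-40,v-40)
b=cv2.imread("pics/wristC.png")[v-40:v+40,u-40:u+40]
cv2.imwrite("pics/cropBC.png",np.hstack([cv2.resize(x,(400,400),interpolation=cv2.INTER_CUBIC) for x in (a,b)]))
E
```

```text
(array([-136.8,  -20.2,  -29.2]), np.float64(-0.0036053918650829075)) (array([-457.1,  -20.3,  -77.1]), np.float64(-0.0036053918650829075))
time: 2.15
tool_pos: [0.469, 0.0528, 0.2502]
ee_rot: [-1.57, -0.001, 1.502]
wrist_force: [-0.5, 0.4, 0.3]
width: 0.0939
[0.46909511 0.05289458 0.25023322] [-1.57053719e+00 -7.23107986e-04  1.50287721e+00]
[367.67921113 149.86290857]
327 109
```

View pics/cropBC.png

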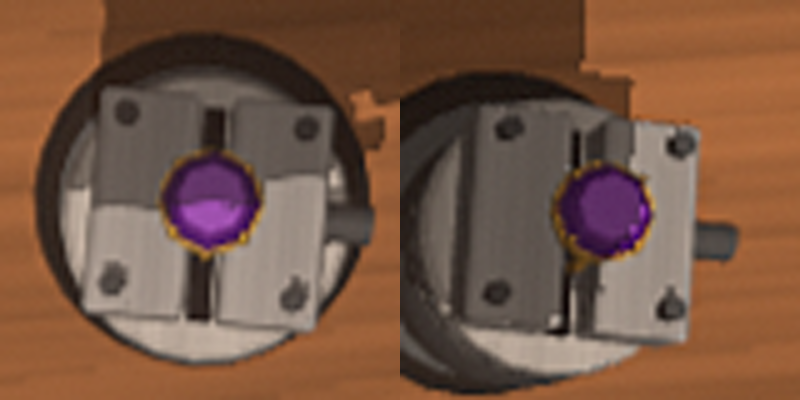

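```bash
cat > vise.py <<'E'
from h import *
B=load("wristB");C=load("wristC");S=load("sceneA");D=load("sideA")
cb=lambda u,v:np.array([(u+.5)/5-.5+218,(v+.5)/5-.5+135]);cc=lambda u,v:np.array([(u+.5)/5-.5+327,(v+.5)/5-.5+109])
sb=[cb(*p) for p in [(127,112),(307,128),(112,280),(293,298)]]
sc=[cc(*p) for p in [(110,127),(281,146),(97,292),(270,308)]]
fb=cb(211,200);fc=cc(207,206)
print("table BC",tri([(B,fb),(C,fc)]))
print("base B",onz(B,cb(203,198),.005))
P=[tri([(B,a),(C,b)])[0] for a,b in zip(sb,sc)];print(np.round(P,4))
e1=(P[1]-P[0]+P[3]-P[2])/2;e2=(P[2]-P[0]+P[3]-P[1])/2;n=np.cross(e1,e2);n/=np.linalg.norm(n);n*=np.sign(n[2]);print("n screws",n,np.linalg.norm(e1),np.linalg.norm(e2))
def model(p):
    x,y,psi,th,a,b=p[:6]
    R=Ro.from_euler("zy",[psi,-0]).as_matrix()@Ro.from_euler("y",-th).as_matrix()
    c=np.array([x,y,.044]);t=c+R@[0,0,.065]
    s=[c+R@[i*a,j*b,.048] for i,j in [(-1,1),(-1,-1),(1,1),(1,-1)]]
    return R,c,t,s
def res(p):
    R,c,t,s=model(p);oB=p[6:8];oC=p[8:10];r=[]   # per-view pixel offsets (calibration)
    r+=list(proj(B,t)[0]+oB-fb)+list(proj(C,t)[0]+oC-fc)
    # image-left is +y world
    for q,u,v in zip(s,sb,sc): r+=list(proj(B,q)[0]+oB-u)+list(proj(C,q)[0]+oC-v)
    r+=list(proj(B,[p[0],p[1],.005])[0]+oB-cb(203,198))
    r+=list(np.array(p[6:10])/2)
    return np.array(r)
f=least_squares(res,[.471,.187,0,.3,.017,.018,0,0,0,0])
J=np.linalg.inv(f.jac.T@f.jac)*.3**2
if __name__=="__main__":
    print("fit",f.x.round(4),"sd",np.sqrt(np.diag(J))[:6].round(4));print(f.fun.round(2));R,c,t,s=model(f.x);print("table",t,"n",R[:,2])
E
python3 vise.py
```

```text
table BC (array([0.45033083, 0.19031914, 0.10250371]), array([-0.08, -0.36,  0.08,  0.37]))
base B [0.47090661 0.18731427 0.005     ]
[[0.431  0.1715 0.0853]
 [0.4386 0.215  0.0844]
 [0.4701 0.165  0.0975]
 [0.4774 0.2084 0.098 ]]
n screws [-0.3047878   0.05566442  0.95079223] 0.04407716003993645 0.041542523079386134
fit [ 0.4699  0.1872 -0.1662  0.3279  0.0209 -0.0221  0.0867  0.1771  0.2873
 -0.0105] sd [0.0007 0.0005 0.0045 0.0081 0.0001 0.0001]
[ 0.26 -0.55  1.58 -0.21 -0.01  0.15 -0.51  0.28 -0.08  0.21 -0.38 -0.04
 -0.08  0.51 -0.37 -0.12 -0.08  0.1  -0.39  0.09 -0.04 -0.46  0.04  0.09
  0.14 -0.01]
table [0.4492643  0.19066479 0.10553691] n [-0.31761296  0.05329166  0.94672172]
```

The vise fit gives a lean of about 0.325 rad with normal (-0.317, 0.053, 0.947). The plane through the jaw screws agrees with that to within 1°. The stone table is at about (0.450, 0.1905, 0.1045). The tool can't be tilted, only turned about its own y. So I'll grip the pen with the jaw axis perpendicular to the lean (yaw 1.405) and tilt it between the pads, levering it on the well's mouth. Next I go over the tester.

```bash
python3 - <<'E'
from h import *
from bench import robot
print(delta(robot.get_obs(),[.494,-.273,.25],1.405))
E
```

```text
(array([-323.5,   -0. ,  -47. ]), np.float64(0.09787721046596287))
```

```bash
python3 -m handwheel '[{"delta_pos":[-50,0,-7],"yaw":0.098},{"delta_pos":[-100,0,-15],"yaw":0.098},{"delta_pos":[-150,0,-22],"yaw":0.098},{"delta_pos":[-200,0,-29],"yaw":0.098},{"delta_pos":[-250,0,-36],"yaw":0.098},{"delta_pos":[-300,0,-44],"yaw":0.098},{"delta_pos":[-323,0,-47],"yaw":0.098},{"delta_pos":[-323,0,-47],"yaw":0.098},{"delta_pos":[-323,0,-47],"yaw":0.098},{"delta_pos":[-323,0,-47],"yaw":0.098}]' 146
python3 - <<'E'
from h import *
from bench import robot
W=shot(robot,"wrist","wristD");o=robot.get_obs();print(o["tool_pos"],o["ee_rot"],o["width"])
print(proj(W,[[.494,-.273,.08],[.494,-.273,.172]]))
E
```

```text
time: 3.2
tool_pos: [0.4942, -0.2723, 0.2506]
ee_rot: [-1.571, -0.001, 1.405]
wrist_force: [-0.3, -0.3, -0.2]
width: 0.0397
[ 0.49417243 -0.27236818  0.25076621] [-1.57148552e+00 -2.70800413e-04  1.40496374e+00] 0.03994005316645262
[[256.15794533 168.92792205]
 [256.0210008  186.27151172]]
```

View pics/wristD.png

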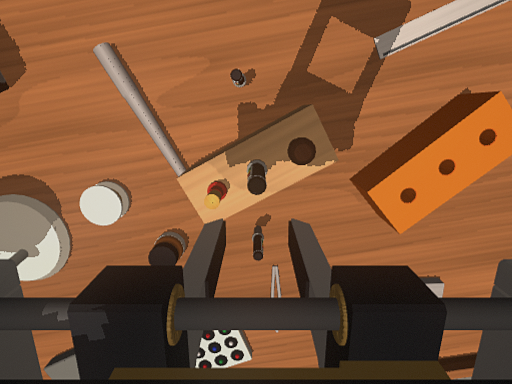

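The pen's black top is at (257,186), against a predicted (256,186), and sits between the brush (216,190) and the pusher (301,152). I'll descend 116 mm and then close.

```bash
python3 -m handwheel '[{"delta_pos":[0,35,0],"yaw":0},{"delta_pos":[0,70,0],"yaw":0},{"delta_pos":[0,100,0],"yaw":0},{"delta_pos":[0,116,0],"yaw":0},{"delta_pos":[0,116,0],"yaw":0},{"delta_pos":[0,116,0],"yaw":0}]' && python3 -m handwheel '[{"delta_pos":[0,0,0],"yaw":0},{"delta_pos":[0,0,0],"yaw":0},{"delta_pos":[0,0,0],"yaw":0},{"delta_pos":[0,0,0],"yaw":0},{"delta_pos":[0,0,0],"yaw":0},{"delta_pos":[0,0,0],"yaw":0},{"delta_pos":[0,0,0],"yaw":0},{"delta_pos":[0,0,0],"yaw":0}]' 255
python3 - <<'E'
from h import *
from bench import robot
W=shot(robot,"wrist","wristE");shot(robot,"side","sideE");o=robot.get_obs();print(o["tool_pos"],o["ee_rot"],o["width"],o["wrist_torque"])
E
```

```text
time: 3.85
tool_pos: [0.4941, -0.2734, 0.1352]
ee_rot: [-1.572, 0.0, 1.404]
wrist_force: [0.2, -0.5, 0.4]
width: 0.0403
time: 4.65
tool_pos: [0.4936, -0.2744, 0.1341]
ee_rot: [-1.571, -0.0, 1.402]
wrist_force: [-0.4, -0.1, -0.4]
width: 0.0006
[ 0.4936016  -0.2744307   0.13418755] [-1.57070472e+00 -1.18016103e-04  1.40197598e+00] 0.0004899296687259929 [-0.03263484 -0.04229429 -0.0308054 ]
```

View pics/sideE.png

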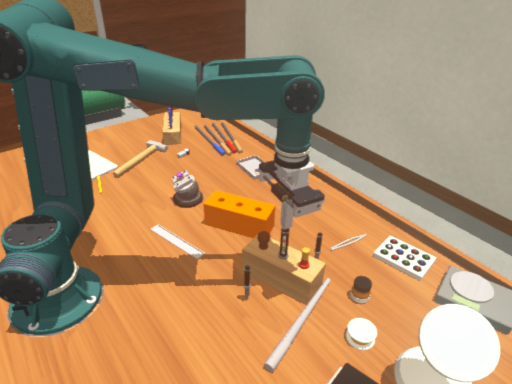

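The opening reads 0.6 mm, so the fingers closed beside the pen or above it. Looking closer.

```bash
python3 - <<'E'
from h import *
S=load("sideE");W=load("wristE")
a=S["image"][165:275,230:340];b=W["image"][130:290,180:340]
cv2.imwrite("pics/cropE.png",cv2.cvtColor(np.hstack([cv2.resize(x,(400,400),interpolation=cv2.INTER_CUBIC) for x in (a,b)]),cv2.COLOR_RGB2BGR))
print(proj(S,[[.4936,-.2744,.134],[.494,-.273,.172],[.494,-.273,.08]]),proj(W,[[.4936,-.2744,.134],[.494,-.273,.172]]))
E
```

```text
[[284.64425913 239.59922646]
 [285.35279567 227.24507696]
 [283.11047065 255.40661066]] [[256.76029814 211.70432515]
 [258.99560466 231.30585859]]
```

View pics/cropE.png

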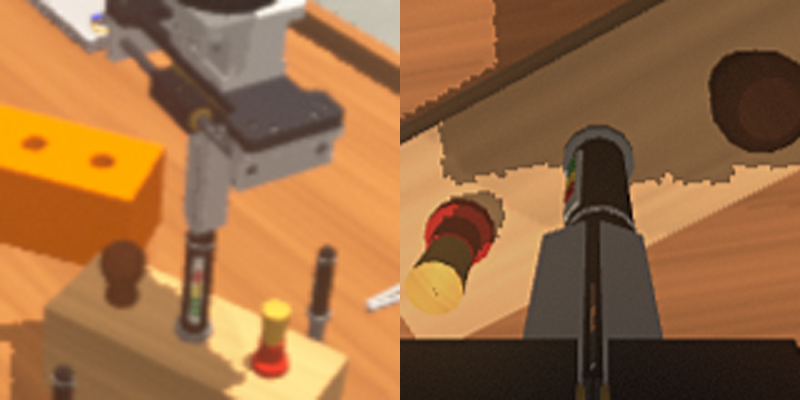

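View pics/wristE.png

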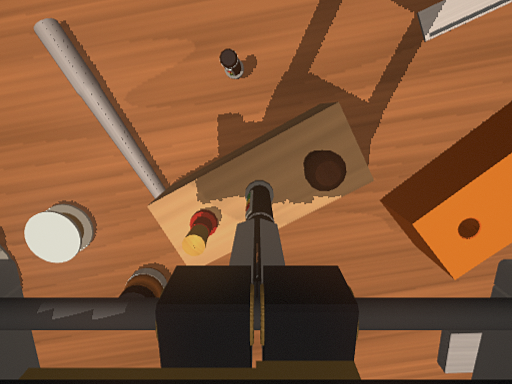

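```bash
python3 - <<'E'
from h import *
from bench import robot
S=load("sideE");W=load("wristE");D=load("wristD")
print("tri tip",tri([(S,(286,228.8)),(W,(256.8,222.8))]))
for z in (.134,.15,.17): print(z,onz(S,(286,228.8),z),onz(W,(256.8,222.8),z))
print("D: open tips predicted",proj(D,[[.4942+.165*d,-.2724+.986*d,.2508] for d in (-.02,.02,-.0325,.0325)]))
print(proj(W,[[.4936-.986*d,-.2744+.165*d,.134] for d in (-.02,-.01,0,.01)]))
shot(robot,"scene","sceneE")
a=load("sceneE")["image"][90:190,130:230]
cv2.imwrite("pics/cropE2.png",cv2.cvtColor(cv2.resize(a,(500,500),interpolation=cv2.INTER_CUBIC),cv2.COLOR_RGB2BGR))
E
```

```text
tri tip (array([ 0.49009752, -0.27386861,  0.167335  ]), array([-1.76,  0.73, -0.13,  0.5 ]))
0.134 [ 0.52360539 -0.24461818  0.134     ] [ 0.50258964 -0.27589019  0.134     ]
0.15 [ 0.51005478 -0.25883773  0.15      ] [ 0.49643374 -0.27485042  0.15      ]
0.17 [ 0.49311652 -0.27661216  0.17      ] [ 0.48873886 -0.2735507   0.17      ]
D: open tips predicted [[230.60557412 211.85879881]
 [282.65825704 211.90450306]
 [214.33734833 211.84451469]
 [298.92295831 211.91878409]]
[[256.80740155 235.75543834]
 [256.78411503 223.86528425]
 [256.76029814 211.70432515]
 [256.73593256 199.26320288]]
```

View pics/cropE2.png

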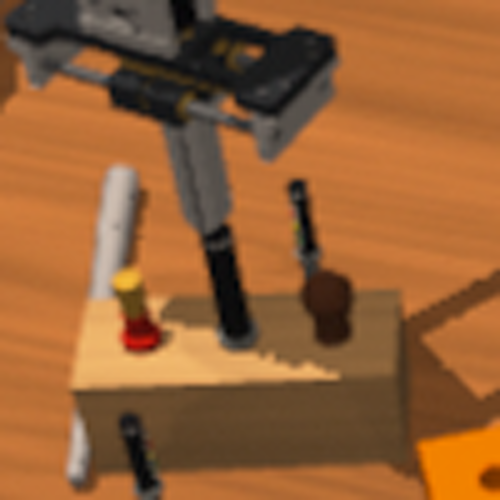

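All three views agree that the closed fingertips sit just above the pen's top, near z≈0.167, while the reported TCP says 0.134. The real finger ends are about 33 mm short of the reported TCP. I'll quantify this before going deeper.

```bash
python3 - <<'E'
from h import *
from bench import robot
S=load("sideE");W=load("wristE");C=load("sceneE")
c=(130+(207+.5)/5-.5,90+(229+.5)/5-.5)
print(c,proj(C,[[.4936,-.2744,.134],[.4936,-.2744,.167],[.494,-.273,.172],[.494,-.273,.08]]))
print("tri tip",tri([(S,(286,228.8)),(W,(256.8,222.8)),(C,c)]),tri([(S,(286,228.8)),(C,c)]))
a=C["image"][125:170,155:200];b=S["image"][210:265,258:313]
cv2.imwrite("pics/cropE3.png",cv2.cvtColor(np.hstack([cv2.resize(x,(400,400),interpolation=cv2.INTER_CUBIC) for x in (a,b)]),cv2.COLOR_RGB2BGR))
E
```

```text
(171.0, 135.4) [[174.04068641 144.29586045]
 [172.24019255 136.07203875]
 [172.33734538 134.96506494]
 [177.19771147 157.24710632]]
tri tip (array([ 0.49031534, -0.27410189,  0.16707378]), array([-1.64,  0.83, -0.43,  0.72,  1.78, -0.03])) (array([ 0.49371632, -0.27690252,  0.16967908]), array([ 0.26,  0.07,  0.31, -0.13]))
```

View pics/cropE3.png

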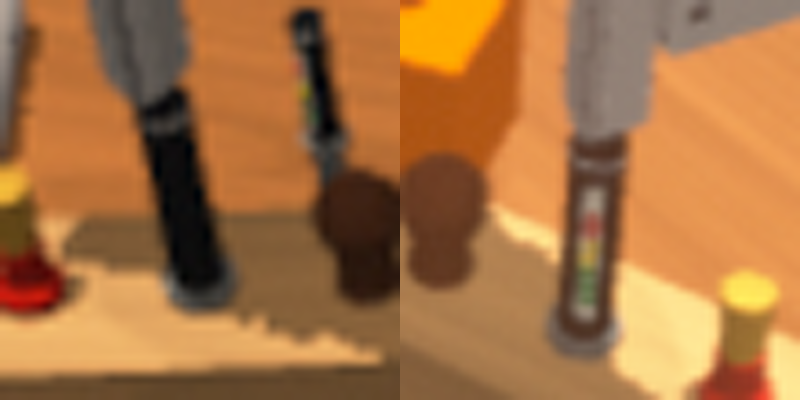

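Finger ends are at z≈0.169 and the pen's top at 0.172, so the fingers closed just above the cap without touching the pen. I'll treat the true finger end as about 36 mm behind the reported TCP: reopen, go down 33 mm more, then close.

```bash
python3 -m handwheel '[{"delta_pos":[1,0,0],"yaw":0},{"delta_pos":[1,0,0],"yaw":0},{"delta_pos":[1,0,0],"yaw":0},{"delta_pos":[1,0,0],"yaw":0},{"delta_pos":[1,0,0],"yaw":0},{"delta_pos":[1,10,0],"yaw":0},{"delta_pos":[1,22,0],"yaw":0},{"delta_pos":[1,33,0],"yaw":0},{"delta_pos":[1,33,0],"yaw":0},{"delta_pos":[1,33,0],"yaw":0}]' 146 && python3 -m handwheel '[{"delta_pos":[0,0,0],"yaw":0},{"delta_pos":[0,0,0],"yaw":0},{"delta_pos":[0,0,0],"yaw":0},{"delta_pos":[0,0,0],"yaw":0},{"delta_pos":[0,0,0],"yaw":0},{"delta_pos":[0,0,0],"yaw":0}]' 255
python3 - <<'E'
from h import *
from bench import robot
S=shot(robot,"side","sideF");W=shot(robot,"wrist","wristF");o=robot.get_obs();print(o["tool_pos"],o["ee_rot"],o["width"],o["wrist_force"])
a=W["image"][130:290,180:340];b=S["image"][200:265,253:318]
cv2.imwrite("pics/cropF.png",cv2.cvtColor(np.hstack([cv2.resize(x,(400,400),interpolation=cv2.INTER_CUBIC) for x in (a,b)]),cv2.COLOR_RGB2BGR))
E
```

```text
time: 5.8
tool_pos: [0.4934, -0.2731, 0.1003]
ee_rot: [-1.569, -0.001, 1.402]
wrist_force: [-0.4, -0.3, 0.1]
width: 0.0401
time: 6.4
tool_pos: [0.4941, -0.2736, 0.1018]
ee_rot: [-1.572, 0.0, 1.402]
wrist_force: [-0.1, 0.0, 1.0]
width: 0.0196
[ 0.49409839 -0.27355606  0.10175214] [-1.57171452e+00  2.48002258e-04  1.40205027e+00] 0.019351550620150443 [0.12932016 0.40324203 2.49726537]
```

View pics/cropF.png

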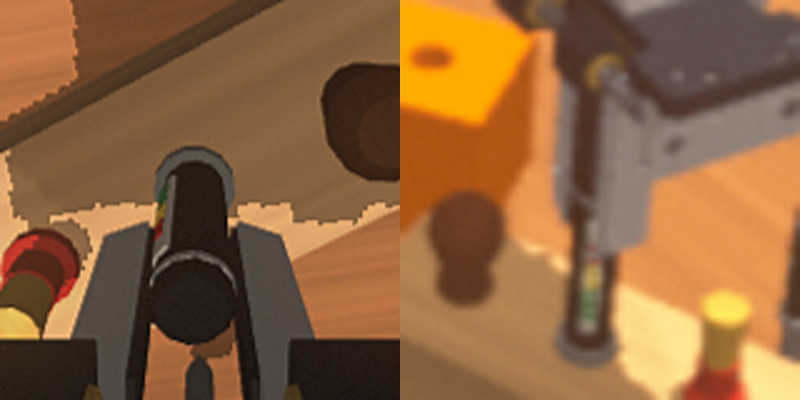

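The pen is gripped (opening 19.5 mm, about 20 mm expected), with the pads roughly 75 mm above the collar. I'll lift 50 mm, leaving the nose just in the well.

```bash
python3 -m handwheel '[{"delta_pos":[0,-8,0],"yaw":0},{"delta_pos":[0,-18,0],"yaw":0},{"delta_pos":[0,-28,0],"yaw":0},{"delta_pos":[0,-38,0],"yaw":0},{"delta_pos":[0,-46,0],"yaw":0},{"delta_pos":[0,-50,0],"yaw":0},{"delta_pos":[0,-50,0],"yaw":0},{"delta_pos":[0,-50,0],"yaw":0}]'
python3 - <<'E'
from h import *
from bench import robot
S=shot(robot,"side","sideG");W=shot(robot,"scene","sceneG");o=robot.get_obs();print(o["tool_pos"],o["ee_rot"],o["width"],o["wrist_force"])
a=W["image"][100:180,140:220];b=S["image"][185:265,245:325]
cv2.imwrite("pics/cropG.png",cv2.cvtColor(np.hstack([cv2.resize(x,(400,400),interpolation=cv2.INTER_CUBIC) for x in (a,b)]),cv2.COLOR_RGB2BGR))
E
```

```text
time: 7.3
tool_pos: [0.4936, -0.2733, 0.151]
ee_rot: [-1.57, -0.0, 1.402]
wrist_force: [0.1, -0.1, -1.0]
width: 0.0195
[ 0.49346055 -0.27319083  0.15052867] [-1.56958807e+00 -6.93926764e-04  1.40202015e+00] 0.019677597588357396 [-0.49840237 -0.26166852 -0.35173241]
```

View pics/cropG.png

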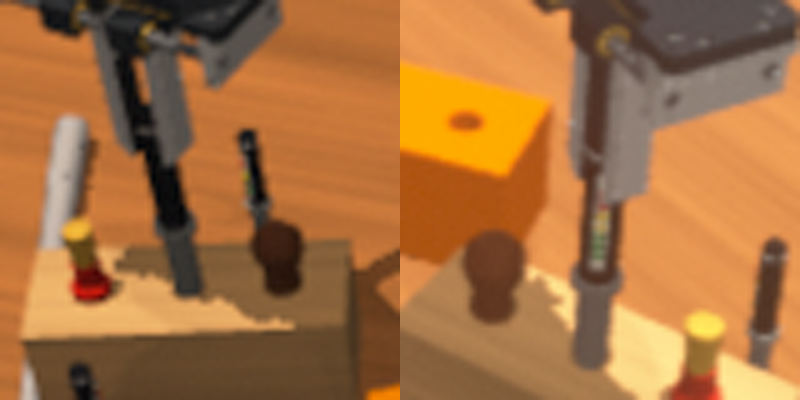

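It lifted cleanly, with the collar well above the block. Now I'll lever the pen over by moving along tool +z (towards the robot) on a small arc.

```bash
python3 -m handwheel '[{"delta_pos":[0,0,7],"yaw":0},{"delta_pos":[0,1,14],"yaw":0},{"delta_pos":[0,2,21],"yaw":0},{"delta_pos":[0,3,28],"yaw":0},{"delta_pos":[0,4.5,35],"yaw":0},{"delta_pos":[0,6,41],"yaw":0},{"delta_pos":[0,6,41],"yaw":0},{"delta_pos":[0,6,41],"yaw":0}]'
python3 - <<'E'
from h import *
from bench import robot
S=shot(robot,"side","sideH");W=shot(robot,"scene","sceneH");o=robot.get_obs();print(o["tool_pos"],o["ee_rot"],o["width"],o["wrist_force"],o["wrist_torque"])
a=W["image"][100:180,140:220];b=S["image"][185:265,245:325]
cv2.imwrite("pics/cropH.png",cv2.cvtColor(np.hstack([cv2.resize(x,(400,400),interpolation=cv2.INTER_CUBIC) for x in (a,b)]),cv2.COLOR_RGB2BGR))
E
```

```text
time: 8.2
tool_pos: [0.453, -0.2666, 0.1455]
ee_rot: [-1.571, 0.0, 1.402]
wrist_force: [2.0, 1.3, 3.7]
width: 0.0194
[ 0.45325892 -0.26671749  0.14522054] [-1.57044441e+00  2.15287924e-04  1.40188684e+00] 0.019354756129057737 [2.5227038  1.02078146 3.13264934] [ 0.19226966 -0.56203224  0.03629884]
```

View pics/cropH.png

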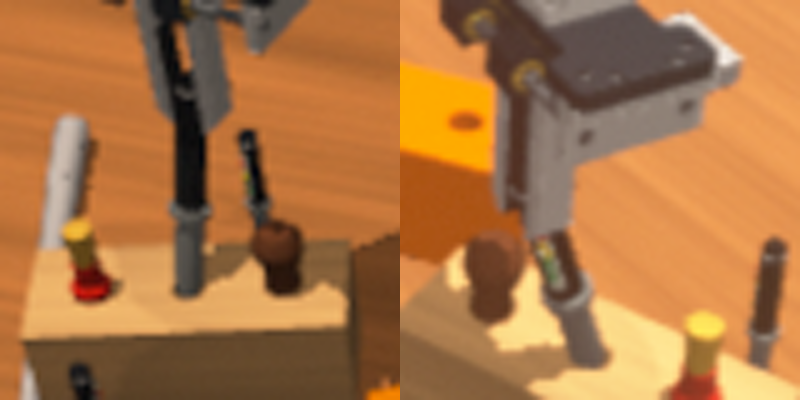

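The pen pivots between the pads at about 4 N, with no slip. I'll pull it out along its own axis and measure the tilt.

```bash
python3 -m handwheel '[{"delta_pos":[0,-10,3],"yaw":0},{"delta_pos":[0,-25,8],"yaw":0},{"delta_pos":[0,-45,15],"yaw":0},{"delta_pos":[0,-80,20],"yaw":0},{"delta_pos":[0,-100,20],"yaw":0},{"delta_pos":[0,-100,20],"yaw":0},{"delta_pos":[0,-100,20],"yaw":0}]'
python3 - <<'E'
from h import *
from bench import robot
S=shot(robot,"side","sideI");C=shot(robot,"scene","sceneI");W=shot(robot,"wrist","wristI");o=robot.get_obs();print(o["tool_pos"],o["ee_rot"],o["width"],o["wrist_force"],o["wrist_torque"])
g=o["tool_pos"]+[0,0,.055]
for s,n in ((S,"side"),(C,"scene"),(W,"wrist")): print(n,proj(s,[g,g+[.047,-.008,-.139]]))
E
```

```text
time: 9.0
tool_pos: [0.433, -0.2633, 0.245]
ee_rot: [-1.57, 0.0, 1.402]
wrist_force: [0.3, -0.9, -1.3]
width: 0.0196
[ 0.43271345 -0.26268137  0.2431205 ] [-1.56683369 -0.00183718  1.40181786] 0.019230159697020258 [ 0.70504071 -0.06736232 -0.87982073] [ 0.0468885   0.04417635 -0.00145106]
side [[264.45019805 190.15201467]
 [279.90410443 233.08537276]]
scene [[177.13915814  88.07075665]
 [175.68653369 135.34736972]]
wrist [[256.94785661 242.04342335]
 [256.64351384 228.148341  ]]
```

View pics/wristI.png

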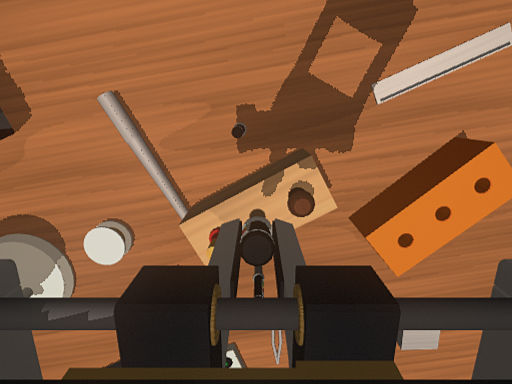

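View pics/sideI.png

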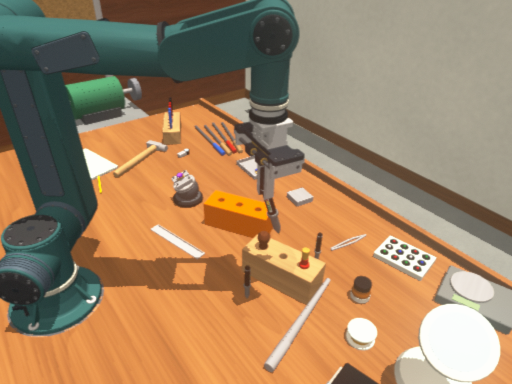

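```bash
python3 - <<'E'
from h import *
S=load("sideI");C=load("sceneI");W=load("wristI")
a=C["image"][80:150,140:210];b=S["image"][175:245,240:310]
cv2.imwrite("pics/cropI.png",cv2.cvtColor(np.hstack([cv2.resize(x,(400,400),interpolation=cv2.INTER_CUBIC) for x in (a,b)]),cv2.COLOR_RGB2BGR))
E
```

```text
(no output)
```

View pics/cropI.png

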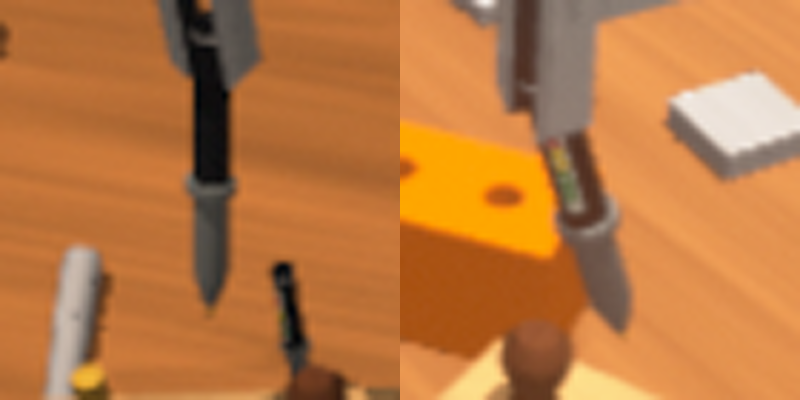

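```bash
cat > pen.py <<'E'
from h import *
def fitpen(obs,yaw):
    """obs: list of (snap, s_along_axis, uv). pen: origin o, axis from tilt about tool x (a toward tool z) and sideways b"""
    z=np.array([-np.sin(yaw),np.cos(yaw),0]);x=np.array([np.cos(yaw),np.sin(yaw),0])
    ax=lambda p:(lambda v:v/np.linalg.norm(v))(np.array([0,0,1])+np.tan(p[3])*z+np.tan(p[4])*x)
    f=least_squares(lambda p:np.concatenate([proj(s,p[:3]+ax(p)*d)[0]-uv for s,d,uv in obs]),[.45,0,.2,.3,0])
    sd=np.sqrt(np.diag(np.linalg.inv(f.jac.T@f.jac)))*.35
    return f.x[:3],f.x[3],f.x[4],ax(f.x),f.fun.round(2),sd
E
python3 - <<'E'
from pen import *
S=load("sideI");C=load("sceneI")
k=5.714
c=lambda u,v:np.array([(u+.5)/k-.5+140,(v+.5)/k-.5+80]);d=lambda u,v:np.array([(u+.5)/k-.5+240,(v+.5)/k-.5+175])
obs=[(C,.003,c(211,186)),(C,-.064,c(209,305)),(C,-.072,c(209,318)),(S,.003,d(187,217)),(S,-.064,d(222,330))]
o,a,b,ax,r,sd=fitpen(obs,1.4018);print(o,"tilt",a,"side",b,ax,r,sd)
t=np.array([.43271345,-.26268137,.2431205]);T=Ro.from_euler("xyz",[-1.5707,0,1.4018]).as_matrix()
print("origin in tool",T.T@(o-t)," tip in tool",T.T@(o-.072*ax-t))
E
```

```text
[ 0.45660719 -0.26653663  0.22592163] tilt 0.2879401344444258 side 0.018348797406496815 [-0.27692996  0.06509772  0.95868247] [ 0.03  0.19 -0.05 -0.12 -0.1  -0.03  0.03  0.11 -0.12 -0.15] [0.00080736 0.00079166 0.00054243 0.01598568 0.01724627]
origin in tool [ 0.00021842  0.01719654 -0.02420344]  tip in tool [-0.00104825  0.08621971 -0.04465332]
```

The tilt measures 0.29 ± 0.016, with the move geometry suggesting 0.30–0.32. I'll bring the pen nearer the side camera for a sharper measurement.

```bash
python3 - <<'E'
from h import *
from bench import robot
print(delta(robot.get_obs(),[.33,-.38,.38]))
E
```

```text
(array([-132.7, -136.8,   82.1]), None)
```

```bash
python3 -m handwheel '[{"delta_pos":[-20,-30,15],"yaw":0},{"delta_pos":[-50,-60,30],"yaw":0},{"delta_pos":[-80,-90,50],"yaw":0},{"delta_pos":[-110,-120,70],"yaw":0},{"delta_pos":[-133,-137,82],"yaw":0},{"delta_pos":[-133,-137,82],"yaw":0},{"delta_pos":[-133,-137,82],"yaw":0},{"delta_pos":[-133,-137,82],"yaw":0}]'
python3 - <<'E'
from h import *
from bench import robot
S=shot(robot,"side","sideJ");C=shot(robot,"scene","sceneJ");o=robot.get_obs();print(list(o["tool_pos"]),list(o["ee_rot"]),o["width"])
T=Ro.from_euler("xyz",o["ee_rot"]).as_matrix()
g=o["tool_pos"]+T@[0,-.02,-.025]
for s,n,h in ((C,"c",40),(S,"s",60)):
    u,v=proj(s,g)[0].astype(int);print(n,u-h,v-h)
    cv2.imwrite(f"pics/cropJ{n}.png",cv2.cvtColor(cv2.resize(s["image"][v-h:v+h,u-h:u+h],(560,560),interpolation=cv2.INTER_CUBIC),cv2.COLOR_RGB2BGR))
E
```

```text
time: 9.95
tool_pos: [0.3309, -0.3796, 0.3803]
ee_rot: [-1.568, -0.003, 1.403]
wrist_force: [0.6, 0.3, -0.3]
width: 0.0192
[np.float64(0.3310079172789883), np.float64(-0.3793746115087097), np.float64(0.3807348647651998)] [np.float64(-1.568873067585494), np.float64(-0.002362308782740019), np.float64(1.4038503435074392)] 0.019497720018428942
c 103 -5Traceback (most recent call last):
  File "<stdin>", line 8, in <module>
cv2.error: OpenCV(4.12.0) /io/opencv/modules/imgproc/src/resize.cpp:4208: error: (-215:Assertion failed) !ssize.empty() in function 'resize'
```

```bash
python3 - <<'E'
from h import *
S=load("sideJ");C=load("sceneJ")
T=Ro.from_euler("xyz",[-1.5689,-.0024,1.4038]).as_matrix()
g=np.array([.331,-.3794,.3807])+T@[0,0.03,-.025]
for s,n,h in ((C,"c",40),(S,"s",60)):
    u,v=proj(s,g)[0].astype(int);u0,v0=max(u-h,0),max(v-h,0);print(n,u0,v0)
    cv2.imwrite(f"pics/cropJ{n}.png",cv2.cvtColor(cv2.resize(s["image"][v0:v0+2*h,u0:u0+2*h],(560,560),interpolation=cv2.INTER_CUBIC),cv2.COLOR_RGB2BGR))
E
```

```text
c 106 11
s 213 150
```

View pics/cropJs.png

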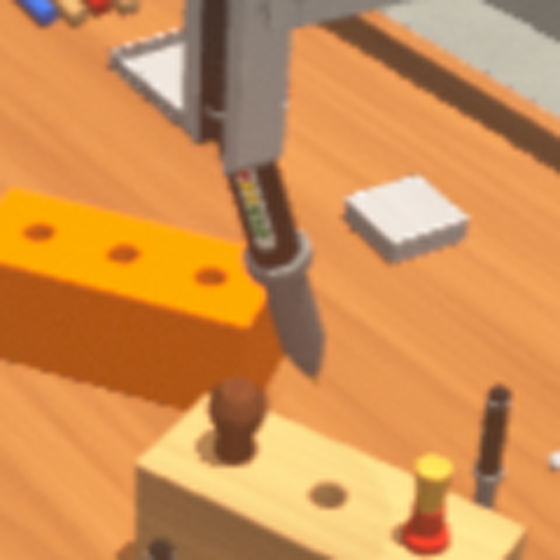

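View pics/cropJc.png

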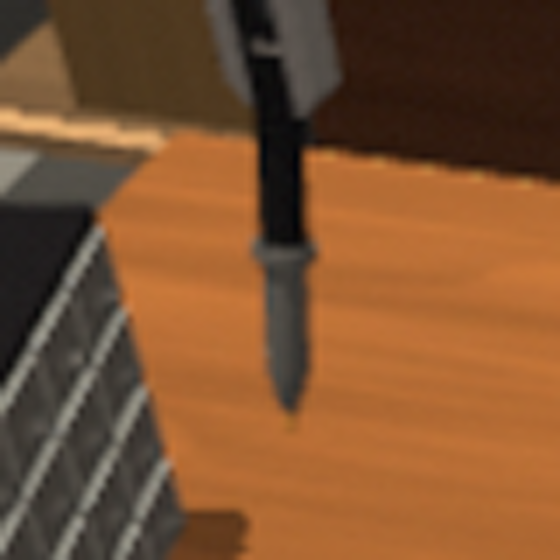

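```bash
python3 - <<'E'
from pen import *
S=load("sideJ");C=load("sceneJ")
c=lambda u,v:np.array([(u+.5)/7-.5+106,(v+.5)/7-.5+11]);d=lambda u,v:np.array([(u+.5)/4.667-.5+213,(v+.5)/4.667-.5+150])
obs=[(C,.003,c(284,250)),(C,-.064,c(290,410)),(C,-.072,c(291,428)),(S,.003,d(279,253)),(S,-.064,d(317,376))]
o,a,b,ax,r,sd=fitpen(obs,1.4038);print(o,"tilt",a,"side",b,ax,r,sd)
t=np.array([.331,-.3794,.3807]);T=Ro.from_euler("xyz",[-1.5707,0,1.4038]).as_matrix()
print("origin in tool",T.T@(o-t)," tip in tool",T.T@(o-.072*ax-t))
# predictions for several tilts, overlay
for th in (.28,.31,.34):
    z=np.array([-np.sin(1.4038),np.cos(1.4038),0]);A=np.array([0,0,1])*np.cos(th)+np.sin(th)*z
    G=t+np.array([0,0,.055]); O=G-.0765*A
    print(th,[( (proj(S,O+A*s)[0]+.5-[213,150])*4.667-.5).round(0).tolist() for s in (.04,.003,-.064,-.072)],[( (proj(C,O+A*s)[0]+.5-[106,11])*7-.5).round(0).tolist() for s in (.04,.003,-.064,-.072)])
E
```

```text
[ 0.35433155 -0.38331306  0.36246654] tilt 0.2710927216114355 side 0.038189809669857376 [-0.25776543  0.0807576   0.96282667] [ 0.07  0.32 -0.42  0.01 -0.52  0.03  0.09  0.14 -0.66 -0.32] [0.0007127  0.00073162 0.00045466 0.01350469 0.01576564]
origin in tool [ 1.95771075e-05  1.82311781e-02 -2.36591579e-02]  tip in tool [-0.00262916  0.08755284 -0.04293326]
0.28 [[254.0, 185.0], [274.0, 256.0], [307.0, 373.0], [311.0, 386.0]] [[284.0, 158.0], [288.0, 250.0], [294.0, 409.0], [295.0, 428.0]]
0.31 [[256.0, 184.0], [279.0, 253.0], [316.0, 368.0], [320.0, 381.0]] [[283.0, 158.0], [285.0, 251.0], [288.0, 412.0], [289.0, 430.0]]
0.34 [[259.0, 183.0], [283.0, 251.0], [324.0, 362.0], [329.0, 375.0]] [[281.0, 158.0], [281.0, 252.0], [282.0, 414.0], [282.0, 432.0]]
```

```bash
python3 - <<'E'
from pen import *
k=5.714
I=[(load("sceneI"),[(.003,(211,186)),(-.064,(209,305)),(-.072,(209,318))],k,(140,80)),(load("sideI"),[(.003,(187,217)),(-.064,(222,330))],k,(240,175))]
J=[(load("sceneJ"),[(.003,(284,250)),(-.064,(290,410)),(-.072,(291,428))],7,(106,11)),(load("sideJ"),[(.003,(279,253)),(-.064,(317,376))],4.667,(213,150))]
tI=np.array([.43271345,-.26268137,.2445]);tJ=np.array([.331,-.3794,.3807])
def res(p,sets):
    r=[]
    for i,(V,t,yaw) in enumerate(sets):
        z=np.array([-np.sin(yaw),np.cos(yaw),0]);x=np.array([np.cos(yaw),np.sin(yaw),0])
        A=np.array([0,0,np.cos(p[0])])+np.sin(p[0])*z
        O=t+p[1]*x+p[2]*z+p[3]*np.array([0,0,1])
        for s,pts,kk,off in V:
            for d,uv in pts: r+=list(proj(s,O+A*d)[0]-((np.array(uv)+.5)/kk-.5+off))
    return np.array(r)
for nm,sets in (("I",[(I,tI,1.4018)]),("J",[(J,tJ,1.4038)]),("IJ",[(I,tI,1.4018),(J,tJ,1.4038)])):
    f=least_squares(res,[.3,0,-.02,-.02],args=(sets,));print(nm,f.x.round(4),(np.sqrt(np.diag(np.linalg.inv(f.jac.T@f.jac)))*.35).round(4),f.fun.round(2))
E
```

```text
I [ 0.2948 -0.0004 -0.024  -0.0185] [0.0146 0.0006 0.0007 0.0005] [-0.13  0.07  0.03 -0.08  0.01  0.03  0.09  0.3  -0.15 -0.33]
J [ 0.2847 -0.0014 -0.0232 -0.0181] [0.0122 0.0005 0.0006 0.0005] [-0.24  0.09 -0.24  0.06 -0.28  0.12  0.24  0.62 -0.75 -0.79]
IJ [ 0.2892 -0.0009 -0.0235 -0.0184] [0.0094 0.0004 0.0005 0.0003] [-0.19 -0.1   0.04 -0.29  0.03 -0.18  0.03  0.39 -0.33 -0.15 -0.17  0.26
 -0.23  0.25 -0.28  0.31  0.29  0.54 -0.58 -0.97]
```

Two independent views put the tilt at 0.29 ± 0.01, and the facet leans 0.325. I'll put the nose back along the extraction path and lever about 4–5 mm further.

```bash
python3 - <<'E'
from h import *
from bench import robot
o=robot.get_obs()
for p in ([.4336,-.2633,.245],[.4385,-.2642,.190],[.4533,-.2667,.1452]): print(delta(o,p,1.402))
E
```

```text
(array([131.2, 135.9, -82.1]), np.float64(0.0018503435074392893))
(array([131. , 190.9, -87.2]), np.float64(0.0018503435074392893))
(array([ 130.9,  235.6, -102.3]), np.float64(0.0018503435074392893))
```

```bash
python3 -m handwheel '[{"delta_pos":[30,20,-20],"yaw":0},{"delta_pos":[70,50,-45],"yaw":0},{"delta_pos":[110,80,-70],"yaw":0},{"delta_pos":[133,110,-82],"yaw":0},{"delta_pos":[133,137,-82],"yaw":0},{"delta_pos":[133,165,-84],"yaw":0},{"delta_pos":[133,192,-87],"yaw":0},{"delta_pos":[133,192,-87],"yaw":0},{"delta_pos":[133,192,-87],"yaw":0}]'; python3 -m handwheel '[{"delta_pos":[0,15,-5],"yaw":0},{"delta_pos":[0,30,-10],"yaw":0},{"delta_pos":[0,45,-15],"yaw":0},{"delta_pos":[0,45,-13],"yaw":0},{"delta_pos":[0,45.5,-10.5],"yaw":0},{"delta_pos":[0,45.5,-10.5],"yaw":0},{"delta_pos":[0,45.5,-10.5],"yaw":0}]';  python3 -m handwheel '[{"delta_pos":[0,-10,3],"yaw":0},{"delta_pos":[0,-25,8],"yaw":0},{"delta_pos":[0,-45,15],"yaw":0},{"delta_pos":[0,-80,20],"yaw":0},{"delta_pos":[0,-100,20],"yaw":0},{"delta_pos":[0,-100,20],"yaw":0},{"delta_pos":[0,-100,20],"yaw":0}]'
python3 - <<'E'
from h import *
from bench import robot
S=shot(robot,"side","sideK");C=shot(robot,"scene","sceneK");W=shot(robot,"wrist","wristK");o=robot.get_obs();print(list(o["tool_pos"]),list(o["ee_rot"]),o["width"])
a=C["image"][80:150,140:210];b=S["image"][175:245,235:305]
cv2.imwrite("pics/cropK.png",cv2.cvtColor(np.hstack([cv2.resize(x,(400,400),interpolation=cv2.INTER_CUBIC) for x in (a,b)]),cv2.COLOR_RGB2BGR))
E
```

```text
time: 10.95
tool_pos: [0.4384, -0.2631, 0.19]
ee_rot: [-1.569, -0.001, 1.403]
wrist_force: [0.4, -0.1, -0.7]
width: 0.0194
time: 11.65
tool_pos: [0.4494, -0.2659, 0.1458]
ee_rot: [-1.573, 0.0, 1.402]
wrist_force: [3.2, 1.0, 0.3]
width: 0.0193
time: 12.35
tool_pos: [0.4286, -0.2626, 0.2453]
ee_rot: [-1.571, 0.001, 1.401]
wrist_force: [-0.5, 0.4, -0.6]
width: 0.0194
[np.float64(0.4282897430043415), np.float64(-0.2619289881657283), np.float64(0.24293820926044862)] [np.float64(-1.56732111851034), np.float64(-0.0016320446973332459), np.float64(1.4017972357216073)] 0.019281252437617892
```

View pics/cropK.png

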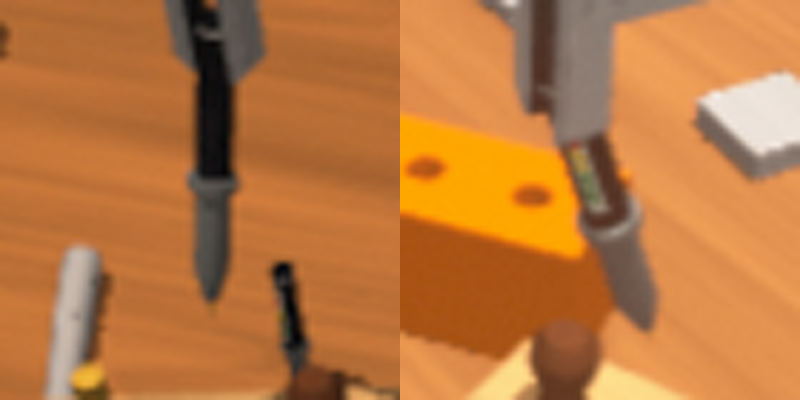

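```bash
cat > fit0.py <<'E'
from pen import *
def res(p,sets):
    r=[]
    for (V,t,yaw) in sets:
        z=np.array([-np.sin(yaw),np.cos(yaw),0]);x=np.array([np.cos(yaw),np.sin(yaw),0])
        A=np.array([0,0,np.cos(p[0])])+np.sin(p[0])*z
        O=t+p[1]*x+p[2]*z+p[3]*np.array([0,0,1])
        for s,pts,kk,off in V:
            for d,uv in pts: r+=list(proj(s,O+A*d)[0]-((np.array(uv)+.5)/kk-.5+off))
    return np.array(r)
def fit(sets):
    f=least_squares(res,[.3,0,-.02,-.02],args=(sets,));return f.x,(np.sqrt(np.diag(np.linalg.inv(f.jac.T@f.jac)))*.35).round(4),f.fun.round(2)
E
python3 - <<'E'
from fit0 import *
k=5.714
K=[(load("sceneK"),[(.003,(213,184)),(-.064,(210.5,302)),(-.072,(211,314))],k,(140,80)),(load("sideK"),[(.003,(210,217)),(-.064,(249,329))],k,(235,175))]
x,sd,r=fit([(K,np.array([.42829,-.26193,.2445]),1.4018)]);print(x.round(4),sd,r)
print("tip rel TCP: z",x[2]-.072*np.sin(x[0]),"up",x[3]-.072*np.cos(x[0]))
E
```

```text
[ 3.087e-01 -3.000e-04 -2.630e-02 -1.790e-02] [0.0146 0.0006 0.0007 0.0005] [-0.05 -0.17  0.   -0.04 -0.13  0.27  0.2   0.29 -0.36 -0.34]
tip rel TCP: z -0.04816667594684053 up -0.08647603100886533
```

The direct fit gives a tilt of 0.309, and the collar's shift implies 0.326. That's within about 1° of the 0.325 lean, so I'll go to the stone, starting 30 mm off along the normal.

```bash
python3 - <<'E'
from h import *
from bench import robot
o=robot.get_obs();print(o["tool_pos"],delta(o,[.3924,.2001,.2194],1.405))
E
```

```text
[ 0.42828974 -0.26192899  0.24293821] (array([449.4,  24.7, 113. ]), np.float64(-0.0032027642783927224))
```

```bash
python3 -m handwheel '[{"delta_pos":[30,0,7],"yaw":0},{"delta_pos":[75,0,18],"yaw":0},{"delta_pos":[122,0,30],"yaw":0},{"delta_pos":[170,0,42],"yaw":0},{"delta_pos":[218,0,54],"yaw":0},{"delta_pos":[266,0,66],"yaw":0},{"delta_pos":[314,0,79],"yaw":0},{"delta_pos":[362,0,91],"yaw":0},{"delta_pos":[405,5,103],"yaw":0},{"delta_pos":[435,12,110],"yaw":0},{"delta_pos":[449,24,113],"yaw":0},{"delta_pos":[449,24,113],"yaw":0}]'; python3 -m handwheel '[{"delta_pos":[0,0,0],"yaw":0},{"delta_pos":[0,0,0],"yaw":0},{"delta_pos":[0,0,0],"yaw":0}]'
python3 - <<'E'
from h import *
from bench import robot
S=shot(robot,"side","sideL");C=shot(robot,"scene","sceneL");W=shot(robot,"wrist","wristL");o=robot.get_obs();print(list(o["tool_pos"]),list(o["ee_rot"]),o["width"])
p=np.array([.445,.191,.13])
for s,n,h in ((C,"c",35),(S,"s",35),(W,"w",60)):
    u,v=proj(s,p)[0].astype(int);u0,v0=u-h,v-h;print(n,u0,v0)
    cv2.imwrite(f"pics/cropL{n}.png",cv2.cvtColor(cv2.resize(s["image"][v0:v0+2*h,u0:u0+2*h],(560,560),interpolation=cv2.INTER_CUBIC),cv2.COLOR_RGB2BGR))
E
```

```text
time: 13.7
tool_pos: [0.3912, 0.2002, 0.2174]
ee_rot: [-1.565, 0.003, 1.406]
wrist_force: [-1.0, -0.6, -1.3]
width: 0.0191
time: 14.0
tool_pos: [0.3937, 0.1983, 0.2214]
ee_rot: [-1.572, -0.0, 1.4]
wrist_force: [0.2, -0.5, -1.4]
width: 0.0196
[np.float64(0.3936343970543182), np.float64(0.19854817529633406), np.float64(0.2212624929435746)] [np.float64(-1.5716149988720876), np.float64(-0.00045958827765746335), np.float64(1.4005751127152573)] 0.01891887788029728
c 292 128
s 142 132
w 197 168
```

View pics/cropLc.png

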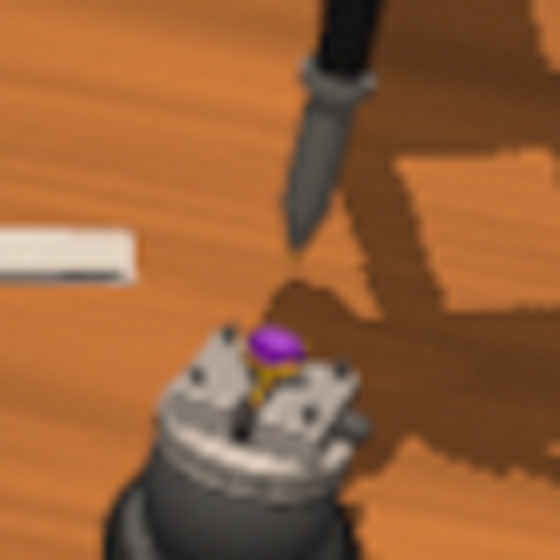

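View pics/cropLs.png

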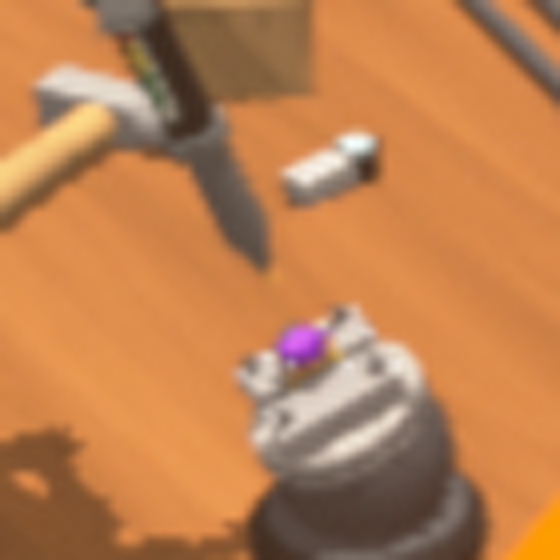

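View pics/cropLw.png

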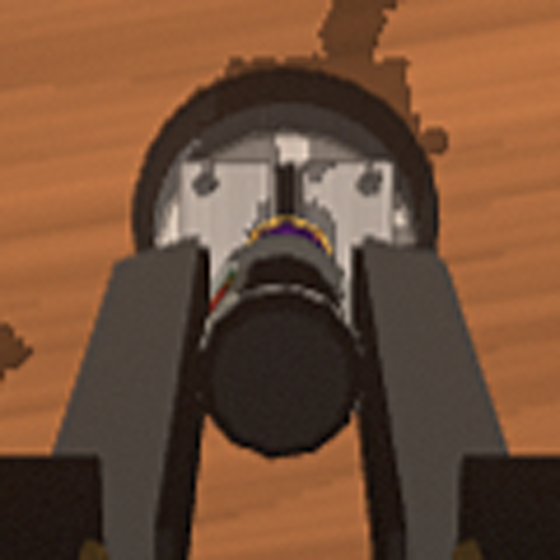

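```bash
python3 - <<'E'
from fit0 import *
S=load("sideL");C=load("sceneL");k=8
L=[(C,[(.003,(337,82)),(-.064,(299,247)),(-.072,(296,260))],k,(292,128)),(S,[(.003,(197,140)),(-.064,(264,266)),(-.072,(272,281))],k,(142,132))]
t=np.array([.3937,.1985,.2213]);x,sd,r=fit([(L,t,1.402)]);print(x.round(4),sd,r)
z=np.array([-np.sin(1.402),np.cos(1.402),0]);xx=np.array([np.cos(1.402),np.sin(1.402),0])
O=t+x[1]*xx+x[2]*z+[0,0,x[3]];A=np.array([0,0,np.cos(x[0])])+np.sin(x[0])*z
c=lambda u,v,o:np.array([(u+.5)/k-.5+o[0],(v+.5)/k-.5+o[1]])
tip=O-.072*A;print("tip",tip,"A",A)
print("tip from pts",tri([(C,c(296,260,(292,128))),(S,c(272,281,(142,132)))]))
print("facet",tri([(C,c(277,343,(292,128))),(S,c(301,342,(142,132)))]))
for P in ([.4497,.1905,.1045],[.4503,.1903,.1025],[.4493,.1907,.1055]): print([((proj(s,P)[0]+.5-o)*8-.5).round(0) for s,o in ((C,(292,128)),(S,(142,132)))])
Tb=np.array([.4497,.1905,.1045]);n=np.array([-.3176,.0533,.9467]);v=tip-Tb;print("standoff",v@n,"lateral",(v-(v@n)*n))
for s,o in ((C,(292,128)),(S,(142,132))): print(((proj(s,[Tb+n*h for h in (0,.03,.09)])+.5-o)*8-.5).round(0))
E
```

```text
[ 3.096e-01 -2.000e-04 -2.440e-02 -1.810e-02] [0.0165 0.0005 0.0009 0.0006] [ 0.12 -0.25 -0.21 -0.02 -0.42  0.76 -0.27 -0.83 -0.16  0.2  -0.18  0.25]
tip [0.43937884 0.19047143 0.13464594] A [-0.30036289  0.05118722  0.95245053]
tip from pts (array([0.43907457, 0.19058128, 0.13646752]), array([-0.29,  0.25, -0.34, -0.23]))
facet (array([0.44944373, 0.18988157, 0.10419235]), array([-0.02,  0.02, -0.02, -0.02]))
[array([278., 343.]), array([301., 340.])]
[array([277., 348.]), array([303., 344.])]
[array([279., 341.]), array([299., 338.])]
standoff 0.03181563788554353 lateral [-2.16511199e-04 -1.72433857e-03  2.60748652e-05]
[[278. 343.]
 [296. 272.]
 [333. 123.]]
[[301. 340.]
 [271. 285.]
 [208. 167.]]
```

The pen and facet are consistent in both views: standoff about 32–34 mm, pen slope matching the normal's (side 0.532 vs 0.534, scene 0.230 vs 0.248), and tip about 1.2 mm off in y. I'll centre it, come to about 6 mm off, and take a force baseline there.

```bash
python3 -m handwheel '[{"delta_pos":[1.2,6,-2],"yaw":0},{"delta_pos":[1.2,13,-4.5],"yaw":0},{"delta_pos":[1.2,20,-7],"yaw":0},{"delta_pos":[1.2,24.6,-8.4],"yaw":0},{"delta_pos":[1.2,24.6,-8.4],"yaw":0},{"delta_pos":[1.2,24.6,-8.4],"yaw":0},{"delta_pos":[1.2,24.6,-8.4],"yaw":0},{"delta_pos":[1.2,24.6,-8.4],"yaw":0}]'
cat > force.py <<'E'
import sys
from h import *
from bench import robot
F=[];P=[]
for i in range(int(sys.argv[2])):
    s=robot.snapshot("scene" if i%2 else "side");o=robot.get_obs();F.append(np.r_[o["wrist_force"],o["wrist_torque"]]);P.append(np.r_[o["tool_pos"],o["ee_rot"],o["joint_torque"][1:3]])
F=np.array(F);P=np.array(P)
print("t",o["time"],"F",F.mean(0).round(3),"se",(F.std(0)/np.sqrt(len(F))).round(3),"\npose",P.mean(0).round(4),"width",o["width"])
S=shot(robot,"side","side"+sys.argv[1]);C=shot(robot,"scene","scene"+sys.argv[1])
p=np.array([.445,.191,.125]);im=[]
for s,n,h in ((C,"c",25),(S,"s",25)):
    u0,v0={"c":(302,142),"s":(152,144)}[n]
    im.append(cv2.resize(s["image"][v0:v0+2*h,u0:u0+2*h],(400,400),interpolation=cv2.INTER_CUBIC))
cv2.imwrite("pics/crop"+sys.argv[1]+".png",cv2.cvtColor(np.hstack(im),cv2.COLOR_RGB2BGR))
E
python3 force.py M 12
```

```text
time: 14.95
tool_pos: [0.4019, 0.199, 0.1966]
ee_rot: [-1.572, -0.0, 1.402]
wrist_force: [-0.6, -0.2, -0.8]
width: 0.0193
t 15.55 F [-0.269  0.041 -0.657  0.017  0.017 -0.018] se [0.187 0.157 0.09  0.006 0.006 0.008] 
pose [ 4.01800e-01  1.99000e-01  1.96300e-01 -1.57100e+00 -2.00000e-04
  1.40200e+00 -2.44602e+01 -3.07298e+01] width 0.019461648159225596
```

View pics/cropM.png

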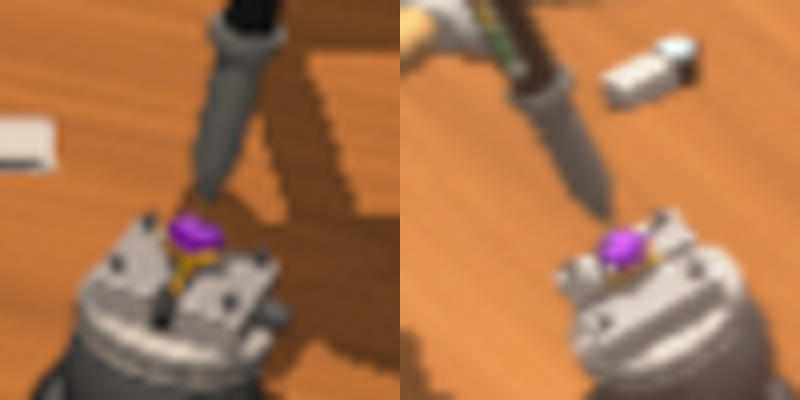

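Baseline Fz is -0.66 ± 0.09 N, which is the pen's weight, and the pin hangs just above the facet. I'll advance along the normal in small steps with force checks.

```bash
python3 -m handwheel '[{"delta_pos":[0,1.5,-0.5],"yaw":0},{"delta_pos":[0,2.9,-1],"yaw":0},{"delta_pos":[0,4.3,-1.5],"yaw":0},{"delta_pos":[0,4.3,-1.5],"yaw":0},{"delta_pos":[0,4.3,-1.5],"yaw":0},{"delta_pos":[0,4.3,-1.5],"yaw":0}]'; python3 force.py N 10
```

```text
time: 16.25
tool_pos: [0.4033, 0.1987, 0.1919]
ee_rot: [-1.571, -0.0, 1.402]
wrist_force: [0.5, -1.0, -0.7]
width: 0.0191
t 16.75 F [-0.034  0.001 -0.975 -0.012  0.017  0.009] se [0.129 0.076 0.149 0.01  0.009 0.01 ] 
pose [ 4.03200e-01  1.98700e-01  1.91900e-01 -1.57090e+00 -1.00000e-04
  1.40200e+00 -2.45747e+01 -3.07107e+01] width 0.019130751520353515
```

View pics/cropN.png

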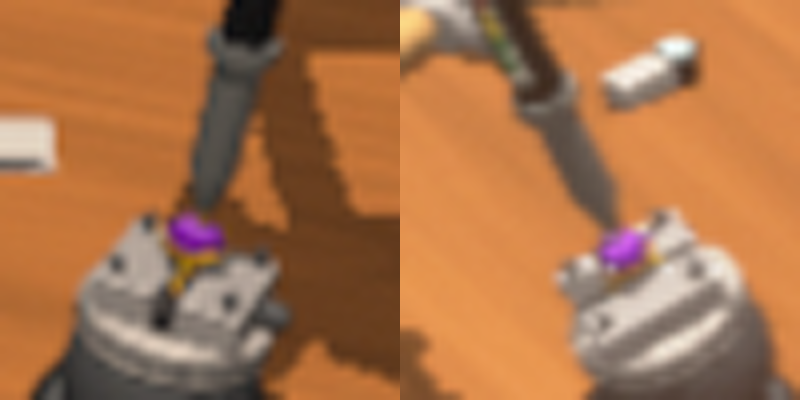

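```bash
python3 -m handwheel '[{"delta_pos":[0,1,-0.3],"yaw":0},{"delta_pos":[0,1.9,-0.6],"yaw":0},{"delta_pos":[0,1.9,-0.6],"yaw":0},{"delta_pos":[0,1.9,-0.6],"yaw":0}]'; python3 force.py O 10
```

```text
time: 17.25
tool_pos: [0.4039, 0.1987, 0.1901]
ee_rot: [-1.571, -0.0, 1.402]
wrist_force: [0.0, -0.2, -0.1]
width: 0.0191
t 17.75 F [-0.326  0.304  0.271  0.03   0.047  0.016] se [0.144 0.128 0.079 0.008 0.008 0.004] 
pose [ 4.03800e-01  1.98600e-01  1.90100e-01 -1.57090e+00 -2.00000e-04
  1.40200e+00 -2.41002e+01 -3.02094e+01] width 0.01942719474167826
```

The force along the normal rose by about 1.05 N, so the pin is in contact and about 1 mm in. Checking the centring before I press further.

```bash
python3 - <<'E'
from bench import robot
from h import *
C=load("sceneO");S=load("sideO");im=[]
for s,(u,v) in ((C,(312,157)),(S,(164,160))):
    im.append(cv2.resize(s["image"][v:v+32,u:u+32],(400,400),interpolation=cv2.INTER_CUBIC))
cv2.imwrite("pics/cropO2.png",cv2.cvtColor(np.hstack(im),cv2.COLOR_RGB2BGR))
T=np.array([.4496,.1903,.1044]);n=np.array([-.3176,.0533,.9467])
for s,o in ((C,(312,157)),(S,(164,160))): print(((proj(s,[T,T+.007*n,T+.07*n])+.5-o)*12.5-.5).round(0))
W=shot(robot,"wrist","wristO")
a=W["image"][190:250,227:287];cv2.imwrite("pics/cropO3.png",cv2.cvtColor(cv2.resize(a,(480,480),interpolation=cv2.INTER_CUBIC),cv2.COLOR_RGB2BGR))
E
```

```text
[[185. 174.]
 [191. 148.]
 [250. -91.]]
[[195. 183.]
 [184. 163.]
 [ 84. -25.]]
```

View pics/cropO2.png

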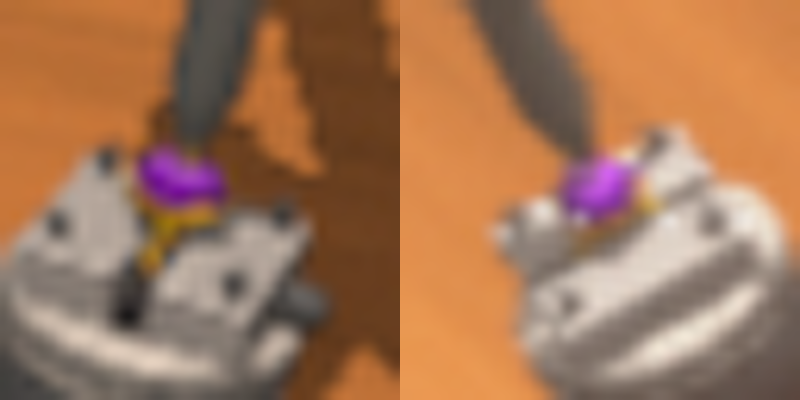

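View pics/cropO.png

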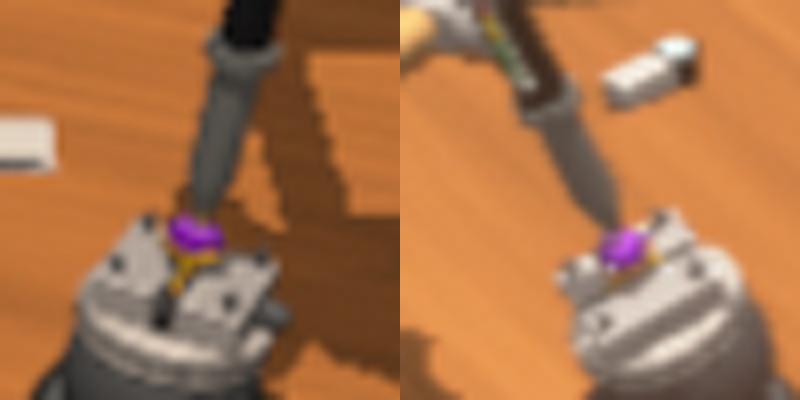

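View pics/cropO3.png

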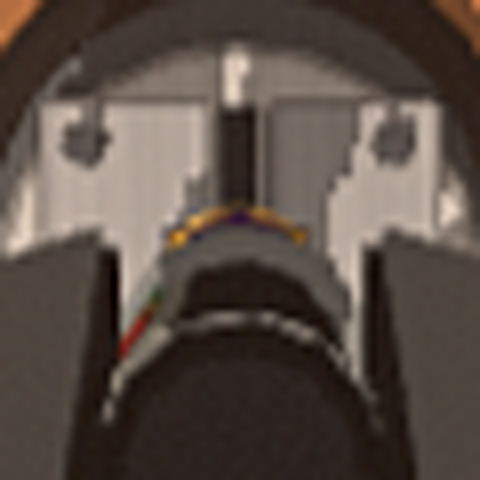

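```bash
python3 - <<'E'
from fit0 import *
C=load("sceneO");S=load("sideO");k=8
T=np.array([.4496,.1903,.1044]);n=np.array([-.3176,.0533,.9467])
print("ideal (facet,nose,collar)");
for s,o in ((C,(302,142)),(S,(152,144))): print(((proj(s,[T,T+.007*n,T+.074*n])+.5-o)*8-.5).round(0).tolist())
L=[(C,[(.003,(245,52)),(-.064,(205,207))],k,(302,142)),(S,[(.003,(149,102)),(-.064,(214,222))],k,(152,144))]
t=np.array([.4038,.1986,.1901]);x,sd,r=fit([(L,t,1.402)]);print(x.round(4),sd,r)
z=np.array([-np.sin(1.402),np.cos(1.402),0]);xx=np.array([np.cos(1.402),np.sin(1.402),0])
O=t+x[1]*xx+x[2]*z+[0,0,x[3]];A=np.array([0,0,np.cos(x[0])])+np.sin(x[0])*z
for d in (.071,): 
    tip=O-d*A;v=tip-T;print(tip,"h",v@n,"lat z,x",(v-(v@n)*n)@z,(v-(v@n)*n)@xx)
# predicted by kin offsets from I..L
for off in ((-.0003,-.0263,-.0179,.318),(-.0002,-.0244,-.0181,.31)):
    A=np.array([0,0,np.cos(off[3])])+np.sin(off[3])*z;tip=t+off[0]*xx+off[1]*z+[0,0,off[2]]-.072*A;v=tip-T;print("kin",tip,"h",v@n,"lat z,x",(v-(v@n)*n)@z,(v-(v@n)*n)@xx)
E
```

```text
ideal (facet,nose,collar)
[[198.0, 231.0], [202.0, 215.0], [242.0, 51.0]]
[[221.0, 245.0], [214.0, 232.0], [145.0, 104.0]]
[ 3.152e-01  2.000e-04 -2.490e-02 -1.600e-02] [0.0205 0.0007 0.0009 0.0007] [-0.1  -0.37 -0.1   0.6  -0.22 -0.66 -0.04  0.52]
[0.45003204 0.19093892 0.10658345] h 0.0019639125822166668 lat z,x -0.0009510243324454833 0.0007040147595076562
kin [0.45186793 0.19010404 0.10380989] h -0.0012893963008880748 lat z,x -0.0018533772615042749 0.00018677711342430535
kin [0.44947168 0.19061384 0.10343198] h -0.0008589394869516201 lat z,x 0.0004558337079394158 0.0002871270814112275
```

```bash
python3 - <<'E'
from h import *
C=load("sceneO");S=load("sideO");im=[]
T=np.array([.4496,.1903,.1044]);n=np.array([-.3176,.0533,.9467])
for s,(u,v) in ((C,(305,140)),(S,(155,142))):
    a=cv2.cvtColor(cv2.resize(s["image"][v:v+48,u:u+48],(384,384),interpolation=cv2.INTER_CUBIC),cv2.COLOR_RGB2BGR)
    p=((proj(s,[T,T+.007*n,T+.074*n])+.5-[u,v])*8-.5)
    cv2.line(a,tuple(p[0].astype(int)),tuple(p[2].astype(int)),(255,255,0),1)
    for q in p: cv2.circle(a,tuple(q.round().astype(int)),3,(0,255,255),1)
    im.append(a)
cv2.imwrite("pics/ovO.png",np.hstack(im))
E
```

```text
(no output)
```

View pics/ovO.png

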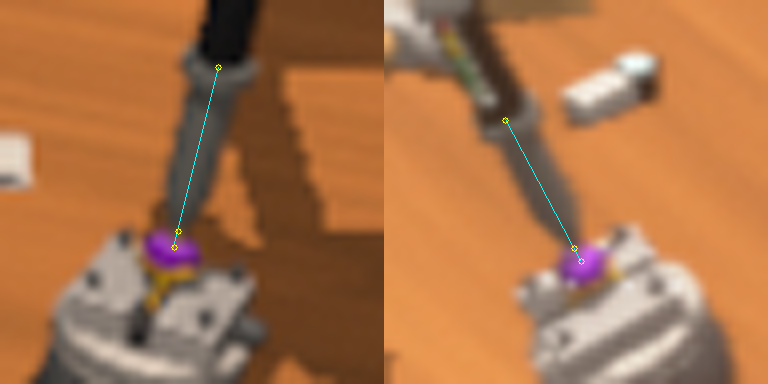

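The overlay confirms that the pen is square to the facet and lies on its normal to within about 1 mm. I'll back off briefly, shift 0.8 mm towards the robot, and press in to mid-stroke.

```bash
python3 -m handwheel '[{"delta_pos":[0,-2,0.7],"yaw":0},{"delta_pos":[0,-2,1.4],"yaw":0},{"delta_pos":[0,-0.5,1],"yaw":0},{"delta_pos":[0,0.6,0.6],"yaw":0},{"delta_pos":[0,1.6,0.3],"yaw":0},{"delta_pos":[0,1.6,0.3],"yaw":0},{"delta_pos":[0,1.6,0.3],"yaw":0},{"delta_pos":[0,1.6,0.3],"yaw":0}]'; python3 force.py Q 16
python3 - <<'E'
from h import *
C=load("sceneQ");S=load("sideQ");im=[]
T=np.array([.4496,.1903,.1044]);n=np.array([-.3176,.0533,.9467])
for s,(u,v) in ((C,(305,140)),(S,(155,142))):
    a=cv2.cvtColor(cv2.resize(s["image"][v:v+48,u:u+48],(384,384),interpolation=cv2.INTER_CUBIC),cv2.COLOR_RGB2BGR)
    p=((proj(s,[T,T+.0055*n,T+.0725*n])+.5-[u,v])*8-.5)
    for q in p: cv2.circle(a,tuple(q.round().astype(int)),3,(0,255,255),1)
    im.append(a)
cv2.imwrite("pics/ovQ.png",np.hstack(im))
E
```

```text
time: 18.7
tool_pos: [0.4035, 0.1987, 0.1885]
ee_rot: [-1.571, -0.0, 1.402]
wrist_force: [-0.1, -0.5, 0.7]
width: 0.0197
t 19.5 F [-0.427  0.304  1.347  0.026  0.087  0.007] se [0.131 0.121 0.077 0.007 0.006 0.006] 
pose [ 4.03500e-01  1.98600e-01  1.88400e-01 -1.57090e+00 -1.00000e-04
  1.40200e+00 -2.37886e+01 -2.99584e+01] width 0.019382016798252237
```

View pics/ovQ.png

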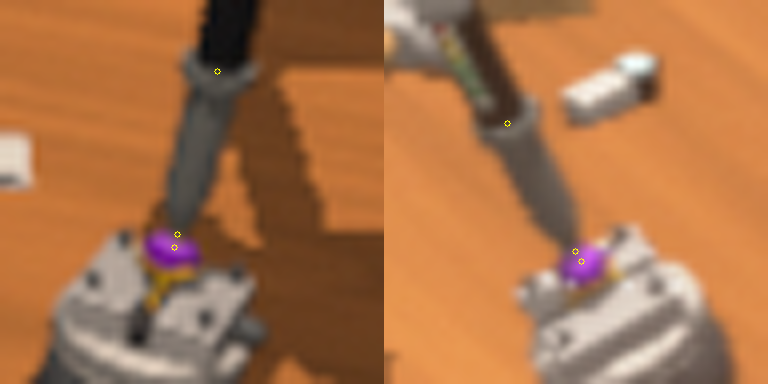

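The force rise along the normal is about 2.1 N, which puts the pin about 3 mm in of 5 mm, so it isn't home. The pen is still gripped (19.4 mm) and centred, and the vise hasn't moved in the pictures. Handing in.

```bash
python3 - <<'E'
from bench import robot
print(robot.close_job()); o=robot.get_obs(); print(o["time"],o["wrist_force"],o["width"])
E
```

```text
the job is handed in; nothing more can be done
None
the job is handed in; nothing more can be done
```

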